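# Shim the rocking strip reader

### The job

The strip reader rocks because its front-left foot is short. With the fingertips push the wedge, thin edge first, under the short foot until the reader stands level and no longer rocks, leaving the wedge there; then press down on the top of the reader above the diagonally opposite foot to check that it stays level. Do not pick anything up, do not shove the reader across the bench, and leave the beaker, bottle and carton alone.

Things in the scene. Friction and masses are not known exactly. Their poses are not given: they have to be found in the camera images.
- reader: White strip reader, loose, about 3 kg. Case 160 (x) x 200 (y) x 68 mm, underside 26 mm and top 94 mm above the bench. Origin: on the bench under the middle of the case. x to its back (away from the robot), y to its left, z up, vertical when it is level; turned up to 0.3 rad. At the start it leans about 0.075 rad onto the short foot. Round feet, 28 mm wide, at x +-60, y +-80 mm, three of black rubber
- short_foot (a point): Centre of the flat underside of the short front-left foot (reader x -60, y +80 mm), a bare steel stub, 7 mm shorter than the others: on the bench at the start, 7 mm up when the reader is level. Flat 14 mm across, the rim chamfered up 3.5 mm to 28 mm across. It bears about 3 to 6 N. The wedge goes in from the reader's left, along the reader's -y
- far_corner (a point): Point on the flat top of the reader above the back-right foot (reader x +60, y -80 mm, 20 mm in from both edges): where to press down, with some 5 N
- wedge: Loose beech wedge, 40 g, 110 (x) x 40 (y) x 14 mm high. Origin: centre of its underside, on the bench. Thin edge (2 mm) at x +55; the top rises evenly to 14 mm at x -25, then is flat to the upright back face at x -55 mm. It lies left of the reader, thin edge to the short foot, 10 to 70 mm away, up to 20 mm aside and 0.12 rad askew
- wedge_back (a point): Middle of the wedge's upright back face, 7 mm up: where to push, with 3 to 10 N. The wedge stays where it is left. The reader is level when the short foot's centre stands about 26 mm in from the thin edge (wedge x about +29 mm); pushed on, the wedge lifts that foot too high or slides the reader
- beaker: Glass beaker, 72 mm wide, 95 mm high, beyond the wedge. Origin: centre of its underside
- strip_bottle: Black round bottle, 42 mm wide, 100 mm high, right of the reader. Origin: centre of its underside
- carton: Small white and green carton, 60 x 60 x 110 mm, behind the reader. Origin: centre of its underside
Things that resemble listed ones, but are neither listed nor needed, are in the scene too. What is meant by the wedge is not orange, purple or white, and is the smaller of those in its own colour.

How it is judged:
By the outcome, as a careful person would: the job done as asked, in the order asked, and still so for the second after the job is handed in, with the robot touching nothing.
It also fails if it takes over 64 s, if anything falls off the work surface, if the arm or the gripper's body presses on something with over 40 N, if the wrist force passes 120 N, or if a joint passes its speed limit or range.

### The arm

A 7-joint arm with a two-finger parallel gripper is mounted at the origin on the work surface. World frame = base frame: x ahead of the robot, y to its left, z up, the work surface at z = 0. Lengths are in mm, angles in rad, forces in N, time in s.
With the tool pointing down it reaches from about 350 to 900 mm from the base axis. Payload 7.2 kg.
Tool frame: the origin (TCP) lies midway between the tips of the shut fingers; the grasp point (between the pads) lies robot.hold_point_z behind it (robot.hold_point_z is the distance from the TCP to the grasp point, in mm); z points along the fingers, y is the direction in which the jaws open and shut (so a half turn about z gives the same grasp; the last joint's range is limited). The gripper opens to 85 mm and grips with 20 to 120 N. Pads are 22 mm wide; open, the fingers measure 114 mm over their backs; the gripper's body (76 mm by 85 mm) begins 54 mm behind the grasp point. The pads swing forward as they close: fully open they stand 13 mm farther back than shut.
Start: joints at [-1.221, 0.411, -0.013, 1.596, 0.006, 1.134, -0.082], TCP at [253.604, 571.239, 231.297] pointing down, gripper open.
Joint ranges: [-2.95, 2.95], [-0.29, 1.99], [-1.47, 1.44], [0.14, 2.54], [-1.03, 4.17], [0.13, 1.85], [-2.86, 2.86]. Speed limits (rad/s): [2.39, 2.39, 3.01, 3.01, 3.14, 3.14, 3.14].

### API

Orientations are given as [roll, pitch, yaw] about the fixed x, y, z axes, in that order (R = Rz(yaw) Ry(pitch) Rx(roll)).
In Python, from cell import robot gives the robot as it stands. The module is installed in compiled form; this text tells all that it offers.
- The arm moves only by the tool jog_arm, never from a script. Its argument "commands" is a list of rows, each a list of 7 numbers: the opening, from 0 (shut) to 1 (fully open), then the shift along the tool's x, y, z scaled (see below), then the turn, a rotation vector about the tool's x, y, z scaled (see below). In form: [[hand, x, y, z, wx, wy, wz], ...]. A call has 1 to 12 rows; each row shifts and turns the commanded pose from where the row before left it, along the tool's axes as they then stand; what a row does not reach is not made up. The controller multiplies each number of a shift by 25 mm and each number of a turn by 5 degrees. A row lasts 1/12 s, in which the tool goes at most 41.7 mm and 7.16 degrees, less where a joint would pass 70% of its speed; a pose out of reach is approached as far as the arm can. A call with a number of a shift or a turn outside -1 to 1 is refused whole. A call with a gripper value outside its range is refused whole. The fingers move at their own pace and stop on an object; "newtons" is the grip in N (left out, the last holds). Time passes only in rows, so rows that do not move let the fingers close. It gives the time, the measured TCP pose, the force and the opening at its end, in the units of the state.
- robot.get_obs(): the state, without advancing time (a new reading comes with each control period).
- robot.camera(name): name is "scene" or "top"; returns (picture, depth): 400x640x3 uint8, blue, green, red; 400x640 float32, mm along the optical axis (not along the pixel's ray), 0 where there is no reading.
- robot.get_calibration(name): a dict with "K" (3x3 intrinsics, pixels), "D" ([k1, k2, p1, p2, k3] as OpenCV has them; the pictures are not rectified), "camera_from_world" (4x4, takes a point from world to camera coordinates). Camera axes: x right, y up, looking along -z (the intrinsics and any distortion apply to the point x, -y, -z); pixel columns grow to the right and rows downward; lengths in mm; the calibration is good to about 2 mm. A picture is of the moment at which its call begins. get_calibration takes no time and is no camera call.
- robot.hand_in(): hands the job in, once; it reports no verdict.
The state is a dict: "t": time; "joints": joint angles; "qvel": joint speeds; "joint_efforts": joint torques, N m; "ee_pos": TCP position; "eef_rot": TCP orientation; "ft_force": force on the tool from outside, world axes, zero at the start; "torque": the same for the moment, N m; "grip_width": finger opening in mm.
Only numpy, scipy, OpenCV 4.12 (cv2) and the standard library are available. Lean on these libraries where they do the work, as an engineer would, in place of code of your own. Each camera call takes 0.05 s, during which the arm holds its last target.

## Working session

There is one attempt and no reset: what is moved stays moved. The work goes in short steps, Python scripts to look and compute and a tool call to move; the robot and the scene stay as the last step left them, time stands still between calls to the robot, and variables do not carry over. Pictures are saved under pics/ and viewed, and the job is handed in when it is done.

Besides the shell and the picture viewer there is one more tool, called after "Call:" as name(argument=value, ...) on one line, values as JSON. jog_arm: Moves the arm, as the interface text tells. Its arguments: {"type":"object","properties":{"commands":{"type":"array"},"newtons":{"type":"number"}},"required":["commands"]}

```bash
mkdir -p pics
cat > h.py <<'E'
import numpy as np, cv2
from cell import robot
def cal(n):
    c=robot.get_calibration(n); return np.array(c["K"],float),np.array(c["D"],float),np.array(c["camera_from_world"],float)
def ray(n,uv):
    K,D,T=cal(n); p=cv2.undistortPoints(np.array(uv,float).reshape(-1,1,2),K,D).reshape(-1,2)
    d=np.c_[p[:,0],-p[:,1],-np.ones(len(p))]; R=T[:3,:3]; o=-R.T@T[:3,3]
    return o,d@R
def onplane(n,uv,z):
    o,d=ray(n,uv); return o+d*((z-o[2])/d[:,2])[:,None]
def proj(n,P):
    K,D,T=cal(n); P=np.atleast_2d(P).astype(float); c=P@T[:3,:3].T+T[:3,3]
    c=c*[1,-1,-1]; return cv2.projectPoints(c.reshape(-1,1,3),np.zeros(3),np.zeros(3),K,D)[0].reshape(-1,2)
def pts(n,depth,uv):
    o,d=ray(n,uv); uv=np.array(uv).astype(int); return o+d*depth[uv[:,1],uv[:,0]][:,None]
E
python3 - <<'E'
from h import *
for n in("scene","top"):
    im,d=robot.camera(n); cv2.imwrite(f"pics/{n}0.png",im); np.save(f"{n}0.npy",d); K,D,T=cal(n); print(n,K.diagonal(),D,(-T[:3,:3].T@T[:3,3]).round())
o=robot.get_obs(); print(o, robot.hold_point_z)
E
```

```text
scene [420.89533837 420.89533837   1.        ] [-0.02357628  0.          0.          0.          0.        ] [1023. -347. 1025.]
top [402.6062666 402.6062666   1.       ] [0.02282868 0.         0.         0.         0.        ] [ 442.   -0. 1053.]
{'t': 0.1, 'joints': array([-1.2212063 ,  0.41181073, -0.01269605,  1.5969706 ,  0.00561056,
        1.13427956, -0.08219107]), 'qvel': array([ 0.00027075,  0.00037015,  0.00075074, -0.00420358, -0.00072333,
       -0.0006911 ,  0.00059576]), 'joint_efforts': array([ 3.45721397e-03, -6.01827478e+01,  6.84949569e-01, -3.00089014e+01,
        1.41701504e-02,  6.50085000e-03, -3.07054862e-06]), 'ee_pos': array([253.45468594, 570.81636468, 230.53876795]), 'eef_rot': array([-3.14016480e+00,  1.16941462e-04,  2.72382573e+00]), 'ft_force': array([-0.24315362, -0.38555799, -0.22113075]), 'torque': array([-0.0381115 ,  0.00505928,  0.06703818]), 'grip_width': 85.43460989564035} 18.700000000000003
```

View pics/top0.png

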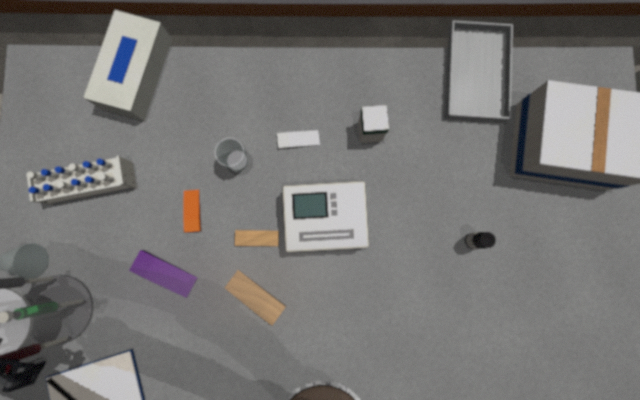

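View pics/scene0.png

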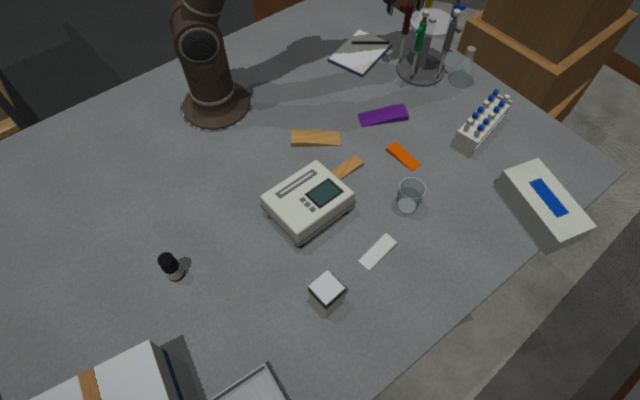

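The top view shows two beech pieces: A at (257,238), about 42 px long, and B at (255,298), about 65 px long. A is the smaller and lies left of the reader with its end towards the front-left foot, so it fits the description. The orange (192,211), purple (163,273) and white (298,139) pieces are excluded. I'll enlarge and measure.

Run:
```python
from h import *
im=cv2.imread("pics/top0.png"); s=cv2.imread("pics/scene0.png"); d=np.load("top0.npy")
a=cv2.resize(im[170:340,210:380],None,fx=3.5,fy=3.5,interpolation=cv2.INTER_CUBIC); cv2.imwrite("pics/c1.png",a)
b=cv2.resize(s[110:260,240:440],None,fx=4,fy=4,interpolation=cv2.INTER_CUBIC); cv2.imwrite("pics/c2.png",b)
for n,i in(("top",im),("scene",s)):
    hsv=cv2.cvtColor(i,cv2.COLOR_BGR2HSV)
    m=cv2.inRange(hsv,(10,70,90),(22,200,255))
    cs,_=cv2.findContours(m,0,2)
    for c in cs:
        if 200<cv2.contourArea(c)<3000:
            r=cv2.minAreaRect(c); bp=cv2.boxPoints(r); print(n,np.round(r[0]),np.round(r[1],1),"z7:",onplane(n,bp,7)[:,:2].round().tolist())
    print(n,"tcp px",proj(n,[253,571,231]))
# reader top
hsv=cv2.cvtColor(im,cv2.COLOR_BGR2HSV)
m=cv2.inRange(hsv,(0,0,170),(180,60,255)); m[:, :270]=0; m[:,385:]=0; m[:170]=0;m[270:]=0
cs,_=cv2.findContours(m,0,2); c=max(cs,key=cv2.contourArea); r=cv2.minAreaRect(c); bp=cv2.boxPoints(r); print(r); print(onplane("top",bp,94).round(1))
mm=np.zeros_like(m); cv2.drawContours(mm,[c],-1,255,-1); mm=cv2.erode(mm,np.ones((7,7)))
v,u=np.nonzero(mm&(d>0)); P=pts("top",d,np.c_[u,v]); 
A=np.c_[P[:,:2],np.ones(len(P))]; w=np.linalg.lstsq(A,P[:,2],rcond=None)[0]; print("plane",w,P.mean(0),(P[:,2]-A@w).std())
```

```text
top [255. 297.] [60.5 23.5] z7: [[347.0, 250.0], [393.0, 215.0], [302.0, 91.0], [256.0, 127.0]]
top [256. 238.] [15. 43.] z7: [[495.0, 225.0], [495.0, 114.0], [456.0, 113.0], [456.0, 224.0]]
top [192. 210.] [43. 17.] z7: [[602.0, 362.0], [602.0, 318.0], [490.0, 314.0], [490.0, 358.0]]
top [601. 130.] [12.6 85.1] z7: [[649.0, -709.0], [881.0, -743.0], [878.0, -776.0], [646.0, -741.0]]
top tcp px [[ 25.9287286  349.88856203]]
scene [ 88. 385.] [32.3 16.5] z7: [[543.0, -687.0], [557.0, -654.0], [632.0, -665.0], [618.0, -697.0]]
scene [347. 167.] [13.1 31.1] z7: [[455.0, 129.0], [447.0, 234.0], [493.0, 226.0], [499.0, 124.0]]
scene [316. 137.] [49.8 15.3] z7: [[294.0, 96.0], [244.0, 135.0], [352.0, 252.0], [399.0, 211.0]]
scene [569. 100.] [ 7.7 49.8] z7: [[707.0, 843.0], [701.0, 1078.0], [728.0, 1065.0], [733.0, 833.0]]
scene [552.  42.] [ 65.5 170. ] z7: [[166.0, 1059.0], [582.0, 1623.0], [792.0, 1256.0], [426.0, 766.0]]
scene tcp px [[403.14038435  15.52379129]]
((325.4889831542969, 215.79005432128906), (64.91015625, 81.62387084960938), 86.98721313476562)
[[ 597.3   93.4   94. ]
 [ 607.9 -103.2   94. ]
 [ 452.2 -109.4   94. ]
 [ 442.3   83.5   94. ]]
plane [ 6.19500256e-02 -3.79409266e-02  6.28912779e+01] [523.87647245  -8.82579224  95.68029749] 1.8342703518243353
```

View pics/c1.png

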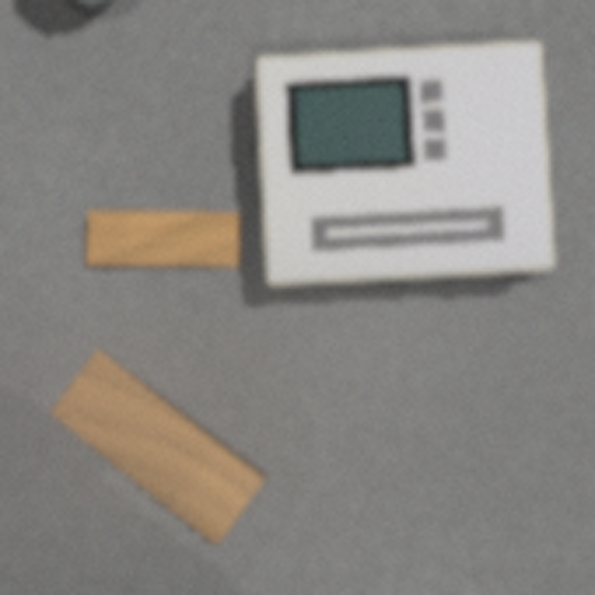

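View pics/c2.png

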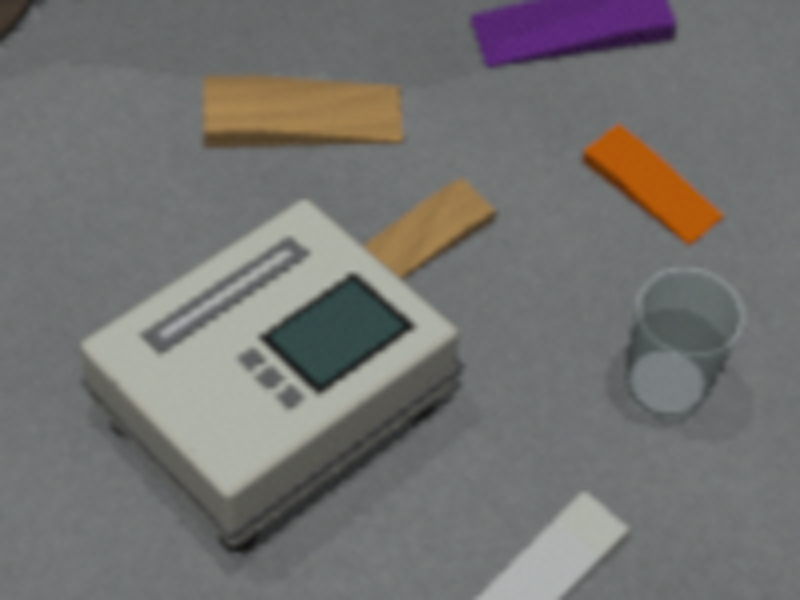

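The enlarged crop confirms it: A (crop 85–240, 210–268) is the small beech wedge, fully visible, with its tip beside the reader's front-left corner. B is longer and turned away. Next I'll fit edge lines for precise poses.

```bash
cat >> h.py <<'E'
def quad(c):
    c=c.reshape(-1,2).astype(float); bp=cv2.boxPoints(cv2.minAreaRect(c.astype(np.int32).reshape(-1,1,2))).astype(float); L=[]
    h=cv2.convexHull(c.astype(np.int32)); pk=cv2.approxPolyDP(h,0.04*cv2.arcLength(h,True),True).reshape(-1,2).astype(float)
    if len(pk)==4: bp=pk
    for i in range(4):
        a,b=bp[i],bp[(i+1)%4]; t=(b-a)/np.linalg.norm(b-a); n=np.array([-t[1],t[0]])
        s=(c-a)@t; e=abs((c-a)@n); l=np.linalg.norm(b-a); q=c[(e<3)&(s>.12*l)&(s<.88*l)]
        f=cv2.fitLine(q.astype(np.float32),cv2.DIST_HUBER,0,.01,.01).ravel().astype(float); L.append(np.cross([f[2],f[3],1],[f[2]+f[0],f[3]+f[1],1]))
    out=[]
    for i in range(4):
        p=np.cross(L[i-1],L[i]); out.append(p[:2]/p[2])
    return np.array(out)
def reader_mask(i,box):
    hsv=cv2.cvtColor(i,cv2.COLOR_BGR2HSV); m=cv2.inRange(hsv,(0,0,165),(180,60,255)); k=np.zeros_like(m); x0,y0,x1,y1=box; k[y0:y1,x0:x1]=m[y0:y1,x0:x1]; return k
def wedge_mask(i,box):
    hsv=cv2.cvtColor(i,cv2.COLOR_BGR2HSV); m=cv2.inRange(hsv,(8,60,80),(24,220,255)); k=np.zeros_like(m); x0,y0,x1,y1=box; k[y0:y1,x0:x1]=m[y0:y1,x0:x1]; return k
def big(m,ups=1):
    cs,_=cv2.findContours(m,0,cv2.CHAIN_APPROX_NONE); return max(cs,key=cv2.contourArea)
def readerpose(n,q,ang):
    # q 4 px corners; ang tilt rad (0.073 start)
    C=np.array([[-80,100],[-80,-100],[80,-100],[80,100]],float)
    s=(C@[.8,-.6]); z=94+ang*s; mod=C+np.outer(np.ones(4)*94*ang,[-.8,.6])
    P0=onplane(n,q,94)[:,:2]; ctr=P0.mean(0)
    # order by angle in world: front-left etc (yaw small)
    o=[np.argmin((P0-ctr)@(-c)) for c in C]
    P=np.array([onplane(n,q[k:k+1],zz)[0,:2] for k,zz in zip(o,z)])
    a=(P-P.mean(0)); b=mod-mod.mean(0)
    yaw=np.arctan2((b[:,0]*a[:,1]-b[:,1]*a[:,0]).sum(),(a*b).sum()); R=np.array([[np.cos(yaw),-np.sin(yaw)],[np.sin(yaw),np.cos(yaw)]])
    t=P.mean(0)-R@mod.mean(0); return t,yaw,R,(P-(mod@R.T+t)),P
def wedgepose(n,q):
    P=onplane(n,q,7)[:,:2]; i=np.argsort(P[:,1]); tip=q[i[:2]]; bk=q[i[2:]]
    t=onplane(n,tip,2)[:,:2]; b=onplane(n,bk,14)[:,:2]; return t,b
E
python3 - <<'E'
from h import *
im={"top":cv2.imread("pics/top0.png"),"scene":cv2.imread("pics/scene0.png")}
rb={"top":(270,170,385,270),"scene":(255,150,365,255)}; wb={"top":(225,222,282,255),"scene":(325,150,375,185)}
for n in im:
    c=big(reader_mask(im[n],rb[n]))
    if n=="top":
        q=quad(c); t,y,R,res,P=readerpose(n,q,.073); print(n,q.round(1).tolist(),"pose",t.round(1),y.round(4)); print(res.round(1).tolist())
        print("foot",t+R@[-60,80],"far",t+R@[60,-80], "sides",np.linalg.norm(P-np.roll(P,1,0),axis=1).round(1))
    c=big(wedge_mask(im[n],wb[n])); q=quad(c); a,b=wedgepose(n,q); print(n,"wedge",q.round(1).tolist(),"tip",a.round(1).tolist(),"back",b.round(1).tolist())
    ta,ba=a.mean(0),b.mean(0); print("len",np.linalg.norm(ta-ba),"tipmid",ta,"backmid",ba,"dir",np.arctan2(*(ta-ba)[::-1]))
E
```

```text
top [[364.0, 181.4], [367.7, 245.7], [286.7, 249.9], [283.5, 186.5]] pose [530.  -12.3] 0.054
[[4.3, -3.5], [3.3, 3.9], [-3.7, 3.2], [-3.9, -3.6]]
foot [465.73830917  64.34413309] far [594.20381293 -88.94192088] sides [151.8 192.6 152.9 193.2]
top wedge [[278.0, 230.0], [278.0, 245.0], [233.4, 245.0], [235.3, 230.0]] tip [[456.1, 113.5], [494.9, 114.1]] back [[494.4, 222.4], [456.1, 226.2]]
len 110.49190210170275 tipmid [475.5014819  113.81156825] backmid [475.24017428 224.30316136] dir -1.5684313763696982
scene wedge [[363.9, 162.5], [340.3, 179.0], [330.3, 171.1], [354.4, 153.9]] tip [[453.0, 129.5], [493.7, 135.2]] back [[453.9, 222.1], [496.5, 223.5]]
len 90.48193287547204 tipmid [473.33223743 132.36245315] backmid [475.2230006  222.82462862] dir -1.5916944302878933
```

Reader: centre (530,-12), yaw 0.054, short foot at about (466,64). Wedge axis at x≈475, tip y≈114, back y≈224, so it sits about 10 mm aside and 0.05 rad askew to the reader. The top face measures 152×193 against the given 160×200, which fits rounded edges. The scene view's wedge tip is hidden by the case, so I use the top view.

Plan: straddle the wedge with open jaws and nudge it sideways onto the foot's line, then push its back with shut fingers. First, the obstacle positions and the shift to the straddle pose.

```bash
cat >> h.py <<'E'
def plan(p,yaw):
    from scipy.spatial.transform import Rotation as Ro
    o=robot.get_obs(); R=Ro.from_euler("xyz",o["eef_rot"]).as_matrix(); G=Ro.from_euler("xyz",[np.pi,0,yaw]).as_matrix()
    d=R.T@(np.array(p,float)-o["ee_pos"]); w=Ro.from_matrix(R.T@G).as_rotvec()
    print("t %.2f"%o["t"],"pos",o["ee_pos"].round(1),"rot",o["eef_rot"].round(4),"F",o["ft_force"].round(1),"gw",round(o["grip_width"],1))
    print(" shift then turn: shift/25",(d/25).round(2),"turn/5deg",(np.degrees(w)/5).round(2)," turn first: shift/25",(G.T@(np.array(p)-o["ee_pos"])/25).round(2))
E
python3 - <<'E'
from h import *
print(onplane("top",[[231,155],[222,150],[236,160]],0).round(),"rim",onplane("top",[[230,151],[245,151]],95).round())
print("rack",onplane("top",[[80,180],[130,190]],60).round())
plan([470,177,120],1.625)
E
```

```text
[[695. 242.   0.]
 [708. 266.   0.]
 [681. 228.   0.]] rim [[682. 222.  95.]
 [682. 186.  95.]]
rack [[616. 596.  60.]
 [591. 473.  60.]]
t 0.10 pos [253.5 570.8 230.5] rot [-3.1402e+00  1.0000e-04  2.7238e+00] F [-0.2 -0.4 -0.2] gw 85.4
 shift then turn: shift/25 [-14.31 -10.88   4.44] turn/5deg [-1.000e-02  1.000e-02  1.259e+01]  turn first: shift/25 [-16.2    7.8    4.42]
```

Call:
jog_arm(commands=[[1,-0.95,-0.72,0,0,0,0],[1,-0.95,-0.72,0,0,0,0],[1,-0.95,-0.72,0,0,0,0],[1,-0.95,-0.72,0,0,0,0],[1,-0.95,-0.72,0,0,0,0],[1,-0.95,-0.72,0,0,0,0],[1,-0.95,-0.72,0,0,0,0],[1,-0.95,-0.72,0,0,0,0],[1,-0.95,-0.72,0,0,0,0],[1,-0.95,-0.72,0,0,0,0],[1,-0.95,-0.72,0,0,0,0],[1,-0.95,-0.72,0,0,0,0]])

```text
t: 1.1
ee_pos: [426.8, 256.7, 231.1]
eef_rot: [-3.141, -0.0, 2.724]
ft_force: [0.8, -0.6, -0.2]
grip_width: 85.3
```

Call:
jog_arm(commands=[[1,-0.97,-0.75,0,0,0,0],[1,-0.97,-0.75,0,0,0,0],[1,-0.97,-0.75,0,0,0,0],[1,0,0,0.5,0,0,1],[1,0,0,0.5,0,0,1],[1,0,0,0.5,0,0,1],[1,0,0,0.5,0,0,1],[1,0,0,0.5,0,0,1],[1,0,0,0.5,0,0,1],[1,0,0,0.5,0,0,1],[1,0,0,0.5,0,0,1],[1,0,0,0.4,0,0,1]])

```text
t: 2.1
ee_pos: [469.6, 177.0, 120.2]
eef_rot: [-3.14, 0.0, 1.934]
ft_force: [-0.2, -0.4, 0.4]
grip_width: 85.2
```

Call:
jog_arm(commands=[[1,0,0,0,0,0,1],[1,0,0,0,0,0,1],[1,0,0,0,0,0,1],[1,0,0,0,0,0,0.6],[1,0,0,0,0,0,0],[1,0,0,0,0,0,0]])

```text
t: 2.6
ee_pos: [469.9, 177.3, 121.1]
eef_rot: [-3.141, 0.0, 1.626]
ft_force: [-0.7, 0.5, -0.6]
grip_width: 84.9
```

Run:
```python
from h import *
plan([470,177,20],1.625)
```

```text
t 2.60 pos [469.9 177.3 121.1] rot [-3.1412e+00  3.0000e-04  1.6264e+00] F [-0.7  0.5 -0.6] gw 84.9
 shift then turn: shift/25 [-0.01  0.    4.04] turn/5deg [-0.    0.    0.02]  turn first: shift/25 [-0.01  0.    4.04]
```

Call:
jog_arm(commands=[[1,0,0,0.9,0,0,0],[1,0,0,0.9,0,0,0],[1,0,0,0.9,0,0,0],[1,0,0,0.8,0,0,0],[1,0,0,0.6,0,0,0],[1,0,0,0.5,0,0,0],[0.6,0,0,0,0,0,0],[0.6,0,0,0,0,0,0],[0.6,0,0,0,0,0,0],[0.6,0,0,0,0,0,0],[0.6,0,0,0,0,0,0],[0.6,0,0,0,0,0,0]], newtons=20)

```text
t: 3.6
ee_pos: [470.6, 177.6, 7.0]
eef_rot: [3.14, -0.001, 1.625]
ft_force: [0.2, 0.5, 0.4]
grip_width: 51.2
```

Run:
```python
from h import *
plan([459.6,177,3],1.625)
im,d=robot.camera("scene"); cv2.imwrite("pics/s1.png",cv2.resize(im[90:240,240:440],None,fx=4,fy=4,interpolation=2))
```

```text
t 3.60 pos [470.6 177.6   7. ] rot [ 3.1402e+00 -7.0000e-04  1.6246e+00] F [0.2 0.5 0.4] gw 51.2
 shift then turn: shift/25 [ 0.   -0.44  0.16] turn/5deg [ 0.02 -0.01 -0.01]  turn first: shift/25 [ 0.   -0.44  0.16]
```

View pics/s1.png

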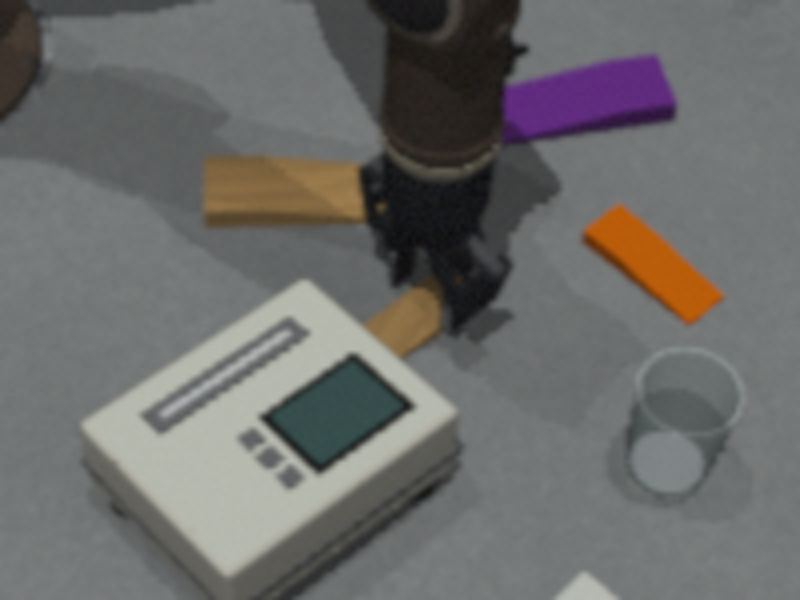

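The jaws straddle the wedge at crop (430,290), with nothing else touched. I'll lower 6 mm and nudge toward -x.

Call:
jog_arm(commands=[[0.6,-0.1,0,0.14,0,0,0],[0.6,0,0,0.1,0,0,0],[0.6,0,-0.07,0,0,0,0],[0.6,0,-0.07,0,0,0,0],[0.6,0,-0.07,0,0,0,0],[0.6,0,-0.07,0,0,0,0],[0.6,0,-0.07,0,0,0,0],[0.6,0,-0.07,0,0,0,0],[0.6,0,-0.07,0,0,0,0],[0.6,0,-0.07,0,0,0,0],[0.6,0,-0.07,0,0,0,0],[0.6,0,-0.03,0,0,0,0]])

```text
t: 4.65
ee_pos: [453.5, 173.9, 0.3]
eef_rot: [-3.142, -0.0, 1.624]
ft_force: [-0.1, 0.0, -0.1]
grip_width: 51.4
```

Call:
jog_arm(commands=[[0.6,0,0,0,0,0,0],[0.6,0,0,0,0,0,0]])

```text
t: 4.82
ee_pos: [453.7, 173.9, 0.3]
eef_rot: [-3.142, -0.0, 1.624]
ft_force: [-0.5, 0.5, -0.1]
grip_width: 51.6
```

Run:
```python
from h import *
plan([454,178,1],1.625)
im,d=robot.camera("top"); cv2.imwrite("pics/t2.png",cv2.resize(im[170:300,180:380],None,fx=4,fy=4,interpolation=2))
```

```text
t 4.82 pos [4.537e+02 1.739e+02 3.000e-01] rot [-3.1416 -0.      1.6243] F [-0.5  0.5 -0.1] gw 51.6
 shift then turn: shift/25 [ 0.16  0.02 -0.03] turn/5deg [-0.   -0.   -0.01]  turn first: shift/25 [ 0.16  0.02 -0.03]
```

View pics/t2.png

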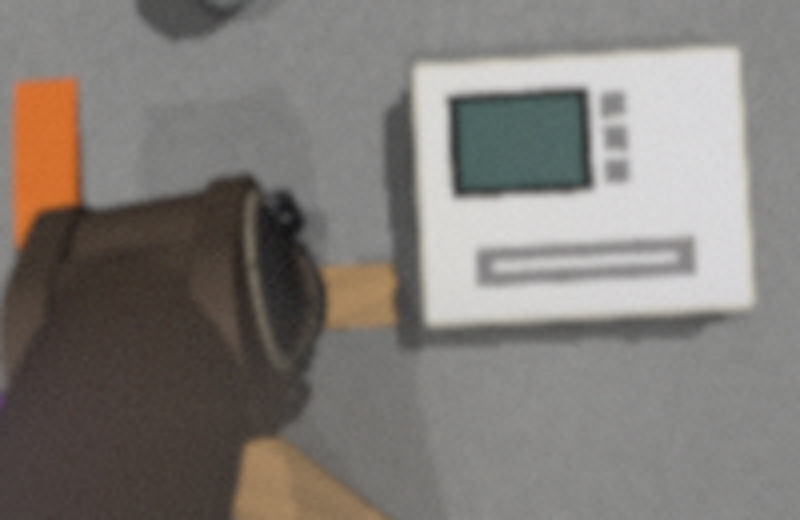

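The wedge has moved: its tip edge is now at crop rows 263–328. I'll raise, back off behind it and shut the fingers, then look.

Call:
jog_arm(commands=[[0.6,0,0.04,0,0,0,0],[0.7,0,0,-0.8,0,0,0],[0.7,0,0,-1,0,0,0],[0.7,0,0,-1,0,0,0],[0.2,0.9,0,0,0,0,0],[0,0.9,0,0,0,0,0],[0,0.9,0,0,0,0,0],[0,0.9,0,0,0,0,0],[0,0,0,0,0,0,0],[0,0,0,0,0,0,0],[0,0,0,0,0,0,0],[0,0,0,0,0,0,0]])

```text
t: 5.87
ee_pos: [450.1, 262.6, 70.2]
eef_rot: [-3.141, 0.001, 1.623]
ft_force: [0.5, 0.1, 0.5]
grip_width: -0.2
```

Run:
```python
from h import *
plan([455.7,255,4],1.625)
im,d=robot.camera("top"); cv2.imwrite("pics/t3.png",cv2.resize(im[170:300,180:380],None,fx=4,fy=4,interpolation=2)); cv2.imwrite("t3raw.png",im)
```

```text
t 5.87 pos [450.1 262.6  70.2] rot [-3.1414e+00  6.0000e-04  1.6229e+00] F [0.5 0.1 0.5] gw -0.2
 shift then turn: shift/25 [-0.31  0.21  2.65] turn/5deg [-0.    0.01 -0.02]  turn first: shift/25 [-0.32  0.21  2.65]
```

View pics/t3.png

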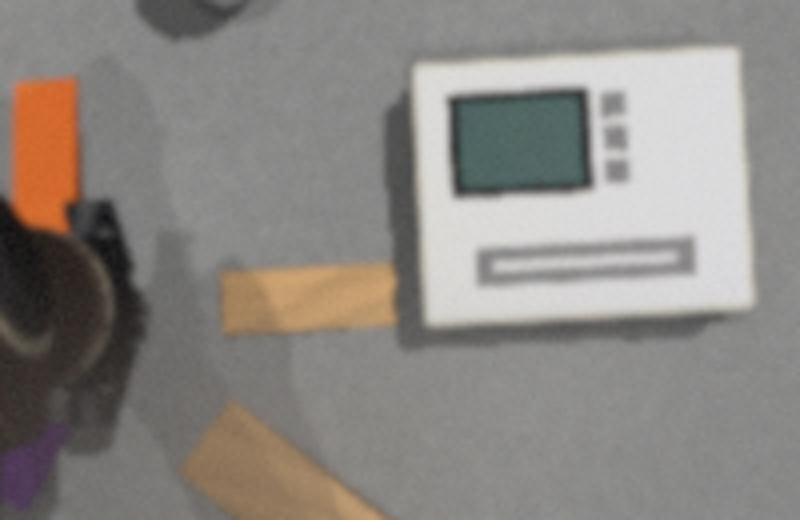

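```bash
cat > m.py <<'E'
from h import *
import sys
def meas(im,wbox=(225,222,285,262),ang=.073,shadow=True):
    q=quad(big(reader_mask(im,(270,170,385,270)))); t,y,R,res,P=readerpose("top",q,ang); foot=t+R@[-60,80]
    print("reader",t.round(1),y.round(4),"foot",foot.round(1),"far",(t+R@[60,-80]).round(1),"res",res.round(1).tolist())
    hsv=cv2.cvtColor(im,cv2.COLOR_BGR2HSV); m=cv2.inRange(hsv,(8,60,60),(24,230,255)); k=np.zeros_like(m); x0,y0,x1,y1=wbox; k[y0:y1,x0:x1]=m[y0:y1,x0:x1]
    q=quad(big(k)); a,b=wedgepose("top",q); ta,ba=a.mean(0),b.mean(0); dr=(ta-ba)/np.linalg.norm(ta-ba)
    print("px",q.round(1).tolist()); print("wedge len",np.linalg.norm(ta-ba).round(1),"width",np.linalg.norm(b[0]-b[1]).round(1),"tip",ta.round(1),"back",ba.round(1),"yaw rel reader -y",(np.arctan2(dr[1],dr[0])-(y-np.pi/2)).round(4))
    w=R.T@(ta-foot); v=R.T@(ba-foot); print("in reader frame rel foot: tip",w.round(1),"back",v.round(1))
E
python3 -c "
from m import *
meas(cv2.imread('t3raw.png'))"
```

```text
reader [529.8 -12. ] 0.0521 foot [465.7  64.7] far [593.9 -88.8] res [[2.7, -2.3], [2.8, 3.2], [-2.6, 2.1], [-3.0, -3.0]]
px [[278.6, 235.4], [278.2, 250.6], [235.0, 252.5], [235.0, 237.6]]
wedge len 109.6 width 37.9 tip [461.2 112.6] back [456. 222.] yaw rel reader -y -0.0045
in reader frame rel foot: tip [-2.  48.1] back [ -1.5 157.6]
```

The wedge is now within 2 mm and 0.005 rad of the foot's line. Its tip is 48 mm short of the foot, so it needs about 74 mm of travel. Next I lower behind it.

Call:
jog_arm(commands=[[0,0,0.15,0.8,0,0,0],[0,0,0,0.8,0,0,0],[0,0,0,0.6,0,0,0],[0,0,0,0.4,0,0,0],[0,-0.3,0,0,0,0,0],[0,-0.3,0,0,0,0,0],[0,0,0,0,0,0,0],[0,0,0,0,0,0,0]])

```text
t: 6.58
ee_pos: [455.3, 248.2, 6.2]
eef_rot: [3.14, -0.001, 1.622]
ft_force: [-0.1, 0.3, 0.4]
grip_width: 0.3
```

Run:
```python
from h import *
plan([454.5,233,5],1.623)
```

```text
t 6.58 pos [455.3 248.2   6.2] rot [ 3.1404e+00 -5.0000e-04  1.6224e+00] F [-0.1  0.3  0.4] gw 0.3
 shift then turn: shift/25 [-0.61 -0.06  0.05] turn/5deg [ 0.01 -0.01 -0.01]  turn first: shift/25 [-0.61 -0.06  0.05]
```

Call:
jog_arm(commands=[[0,-0.3,-0.03,0.05,0,0,0],[0,-0.3,0,0,0,0,0],[0,-0.2,0,0,0,0,0],[0,-0.2,0,0,0,0,0],[0,-0.2,0,0,0,0,0],[0,-0.2,0,0,0,0,0],[0,-0.2,0,0,0,0,0],[0,-0.2,0,0,0,0,0],[0,-0.2,0,0,0,0,0],[0,0,0,0,0,0,0],[0,0,0,0,0,0,0]])

```text
t: 7.5
ee_pos: [456.4, 198.6, 4.0]
eef_rot: [-3.141, 0.0, 1.624]
ft_force: [0.1, 0.8, 0.8]
grip_width: 0.2
```

Run:
```python
from h import *
plan([460,168,5],1.623)
im,d=robot.camera("top"); cv2.imwrite("pics/t4.png",cv2.resize(im[170:300,180:380],None,fx=4,fy=4,interpolation=2)); cv2.imwrite("t4raw.png",im)
```

```text
t 7.50 pos [456.4 198.6   4. ] rot [-3.1414e+00  1.0000e-04  1.6236e+00] F [0.1 0.8 0.8] gw 0.2
 shift then turn: shift/25 [-1.23  0.08 -0.04] turn/5deg [-0.    0.    0.01]  turn first: shift/25 [-1.23  0.08 -0.04]
```

View pics/t4.png

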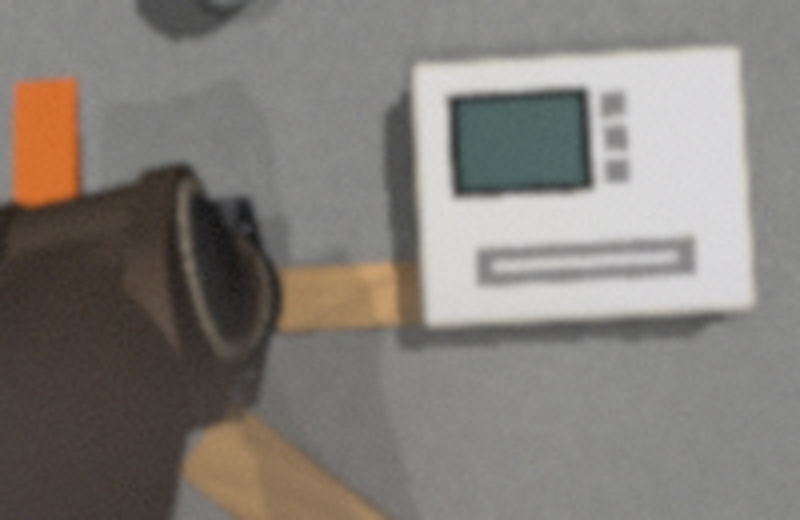

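The wedge runs straight and its tip is now under the case edge at crop (415,295). I'll push on slowly and watch the force.

Call:
jog_arm(commands=[[0,-0.15,0,0,0,0,0],[0,-0.15,0,0,0,0,0],[0,-0.1,0,0,0,0,0],[0,-0.1,0,0,0,0,0],[0,-0.1,0,0,0,0,0],[0,-0.1,0,0,0,0,0],[0,-0.1,0,0,0,0,0]])

```text
t: 8.13
ee_pos: [457.6, 178.9, 4.1]
eef_rot: [3.141, -0.0, 1.624]
ft_force: [-0.8, 2.8, 1.0]
grip_width: -0.1
```

Call:
jog_arm(commands=[[0,-0.08,0,0,0,0,0],[0,-0.08,0,0,0,0,0],[0,-0.08,0,0,0,0,0],[0,0,0,0,0,0,0]])

```text
t: 8.47
ee_pos: [457.9, 172.5, 4.0]
eef_rot: [-3.142, 0.0, 1.624]
ft_force: [-0.5, -0.0, -0.3]
grip_width: -0.1
```

Run:
```python
from h import *
plan([459,160,5],1.623)
im,d=robot.camera("top"); cv2.imwrite("pics/t5.png",cv2.resize(im[170:300,180:380],None,fx=4,fy=4,interpolation=2)); cv2.imwrite("t5raw.png",im)
from m import *
m=cv2.erode(reader_mask(im,(270,170,385,270)),np.ones((3,3)))
v,u=np.nonzero(m&(d>0)); P=pts("top",d,np.c_[u,v]); A=np.c_[P[:,:2]-[530,-12],np.ones(len(P))]; print("plane",np.linalg.lstsq(A,P[:,2],rcond=None)[0])
```

```text
t 8.47 pos [457.9 172.5   4. ] rot [-3.1416e+00  3.0000e-04  1.6237e+00] F [-0.5 -0.  -0.3] gw -0.1
 shift then turn: shift/25 [-0.5   0.02 -0.04] turn/5deg [-0.    0.    0.01]  turn first: shift/25 [-0.5   0.02 -0.04]
plane [ 1.66743197e-02 -1.10666643e-02  9.50177613e+01]
```

View pics/t5.png

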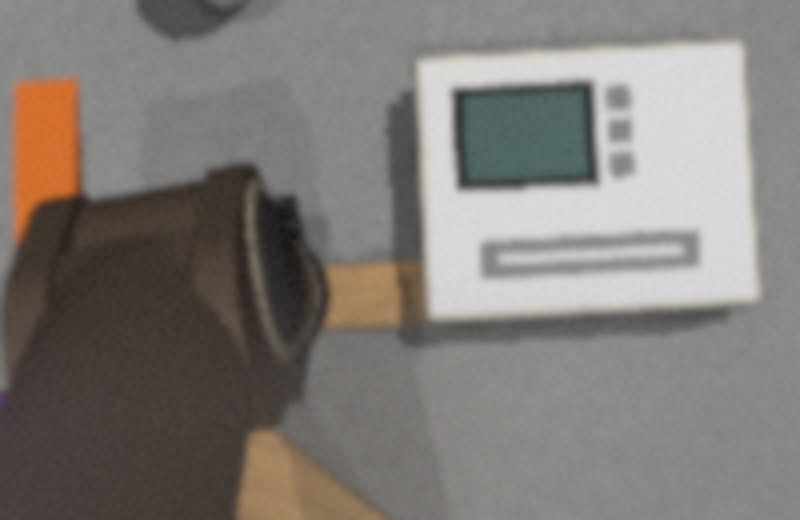

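The lean has dropped from 0.073 to 0.020 rad, about 1.9 mm at the foot. At 0.15 slope that is about 13 mm still to go, which agrees with the geometric target of 13 mm. I'll push 9 mm and then measure.

Call:
jog_arm(commands=[[0,-0.08,0,0,0,0,0],[0,-0.08,0,0,0,0,0],[0,-0.08,0,0,0,0,0],[0,-0.08,0,0,0,0,0],[0,-0.05,0,0,0,0,0],[0,0,0,0,0,0,0]])

```text
t: 9.02
ee_pos: [458.3, 163.3, 4.0]
eef_rot: [-3.141, 0.0, 1.624]
ft_force: [-0.4, 1.0, 0.3]
grip_width: -0.2
```

```bash
cat >> m.py <<'E'
def tilt(im,d):
    m=cv2.erode(reader_mask(im,(270,165,385,270)),np.ones((3,3)))
    v,u=np.nonzero(m&(d>0)); P=pts("top",d,np.c_[u,v]); A=np.c_[P[:,:2]-[530,-12],np.ones(len(P))]; w=np.linalg.lstsq(A,P[:,2],rcond=None)[0]
    e=P[:,2]-A@w; print("plane",w.round(4),"n",len(P),"std",e.std().round(2),"lean",np.hypot(*w[:2]).round(4),"toward short",(w[:2]@[.8,-.6]).round(4))
    return w
E
python3 - <<'E'
from m import *
plan([459,160,5],1.623)
for i in range(3):
    im,d=robot.camera("top"); tilt(im,d)
cv2.imwrite("t6raw.png",im)
im0=cv2.imread("pics/top0.png"); tilt(im0,np.load("top0.npy"))
q=quad(big(reader_mask(im,(270,165,385,270)))); print([x.round(4) if hasattr(x,'round') else x for x in readerpose("top",q,0.004)[:2]])
E
```

```text
t 9.02 pos [458.3 163.3   4. ] rot [-3.1414e+00  3.0000e-04  1.6237e+00] F [-0.4  1.   0.3] gw -0.2
 shift then turn: shift/25 [-0.14  0.02 -0.04] turn/5deg [-0.    0.    0.01]  turn first: shift/25 [-0.14  0.02 -0.04]
plane [ 4.30000e-03 -3.60000e-03  9.48932e+01] n 3296 std 1.71 lean 0.0056 toward short 0.0056
plane [ 4.70000e-03 -4.20000e-03  9.48754e+01] n 3301 std 1.72 lean 0.0063 toward short 0.0063
plane [ 5.70000e-03 -4.10000e-03  9.47918e+01] n 3296 std 1.69 lean 0.007 toward short 0.007
plane [ 6.10000e-02 -4.13000e-02  9.57868e+01] n 3043 std 1.74 lean 0.0737 toward short 0.0736
[array([529.2726, -11.7309]), np.float64(0.0552)]
```

Call:
jog_arm(commands=[[0,-0.07,0,0,0,0,0],[0,-0.07,0,0,0,0,0],[0,0,0,0,0,0,0],[0,0,0,0,0,0,0]])

```text
t: 9.5
ee_pos: [458.5, 160.2, 4.0]
eef_rot: [-3.142, 0.0, 1.624]
ft_force: [0.8, 1.0, -0.3]
grip_width: 0.2
```

Run:
```python
from m import *
plan([459,159.3,5],1.623)
W=[]
for i in range(6):
    im,d=robot.camera("top"); W.append(tilt(im,d))
print(np.mean(W,0).round(4))
```

```text
t 9.50 pos [458.5 160.2   4. ] rot [-3.1415e+00  1.0000e-04  1.6241e+00] F [ 0.8  1.  -0.3] gw 0.2
 shift then turn: shift/25 [-0.04  0.02 -0.04] turn/5deg [-0.    0.    0.01]  turn first: shift/25 [-0.04  0.02 -0.04]
plane [ 1.50000e-03 -1.20000e-03  9.48707e+01] n 3301 std 1.69 lean 0.0019 toward short 0.0019
plane [ 6.00000e-04 -1.50000e-03  9.48055e+01] n 3304 std 1.72 lean 0.0017 toward short 0.0014
plane [ 1.20000e-03 -9.00000e-04  9.48097e+01] n 3307 std 1.75 lean 0.0015 toward short 0.0015
plane [ 1.20000e-03 -1.00000e-03  9.48185e+01] n 3298 std 1.72 lean 0.0016 toward short 0.0015
plane [ 1.40000e-03 -1.20000e-03  9.48269e+01] n 3287 std 1.71 lean 0.0018 toward short 0.0018
plane [ 2.80000e-03 -7.00000e-04  9.48523e+01] n 3295 std 1.72 lean 0.0029 toward short 0.0027
[ 1.50000e-03 -1.10000e-03  9.48306e+01]
```

Lean is 0.0018 rad, so about 1 mm more. Then I back off along +y, rise and look.

Call:
jog_arm(commands=[[0,-0.045,0,0,0,0,0],[0,0,0,0,0,0,0],[0,0,0,0,0,0,0],[0,0,0,0,0,0,0]])

```text
t: 10.13
ee_pos: [458.6, 159.4, 4.1]
eef_rot: [3.141, -0.0, 1.624]
ft_force: [-0.7, 2.1, -0.7]
grip_width: 0.5
```

Run:
```python
from m import *
plan([459,159.3,5],1.623)
W=[]
for i in range(5):
    im,d=robot.camera("top"); W.append(tilt(im,d))
print(np.mean(W,0).round(4))
```

```text
t 10.13 pos [458.6 159.4   4.1] rot [ 3.1415e+00 -2.0000e-04  1.6244e+00] F [-0.7  2.1 -0.7] gw 0.5
 shift then turn: shift/25 [-0.01  0.02 -0.04] turn/5deg [ 0.   -0.    0.02]  turn first: shift/25 [-0.01  0.02 -0.04]
plane [ 4.00000e-04 -5.00000e-04  9.48311e+01] n 3276 std 1.71 lean 0.0006 toward short 0.0006
plane [-7.00000e-04 -8.00000e-04  9.48561e+01] n 3284 std 1.69 lean 0.0011 toward short -0.0001
plane [-5.00000e-04 -1.00000e-03  9.47989e+01] n 3285 std 1.75 lean 0.0011 toward short 0.0002
plane [-1.000e-03 -7.000e-04  9.488e+01] n 3278 std 1.75 lean 0.0012 toward short -0.0004
plane [ 3.0000e-04 -1.0000e-03  9.4845e+01] n 3280 std 1.7 lean 0.001 toward short 0.0008
[-3.00000e-04 -8.00000e-04  9.48422e+01]
```

The reader now measures level: lean toward the short foot is 0.0002 ± 0.0005. Backing off.

Call:
jog_arm(commands=[[0,0.3,0,0,0,0,0],[0,0.7,0,0,0,0,0],[0,0.8,0,0,0,0,0],[0,0.8,0,-0.5,0,0,0],[0,0.8,0,-1,0,0,0],[0,0,0,-1,0,0,0],[0,0,0,-1,0,0,0],[0,0,0,-1,0,0,0],[0,0,0,-1,0,0,0],[0,0,0,-1,0,0,0],[0,0,0,0,0,0,0]])

```text
t: 11.3
ee_pos: [456.3, 245.0, 171.0]
eef_rot: [3.136, -0.004, 1.623]
ft_force: [0.5, 0.5, -0.4]
grip_width: 0.3
```

Run:
```python
from m import *
W=[]
for i in range(5):
    im,d=robot.camera("top"); W.append(tilt(im,d))
print(np.mean(W,0).round(4)); cv2.imwrite("t7raw.png",im)
s,_=robot.camera("scene"); a=cv2.resize(im[165:295,220:380],None,fx=3,fy=3,interpolation=2); b=cv2.resize(s[130:260,250:380],None,fx=3,fy=3,interpolation=2)
cv2.imwrite("pics/t7.png",np.hstack([a,b[:a.shape[0],:300]]))
q=quad(big(reader_mask(im,(270,165,385,270)))); t,y,R,res,P=readerpose("top",q,0.0); foot=t+R@[-60,80]; far=t+R@[60,-80]
print(t,y,"foot",foot,"far",far,res.round(1).tolist(), "farpx",proj("top",[*far,94]))
# wedge back edge
hsv=cv2.cvtColor(im,cv2.COLOR_BGR2HSV); m=cv2.inRange(hsv,(8,60,60),(24,230,255)); k=np.zeros_like(m); k[225:258,240:290]=m[225:258,240:290]
c=big(k); qb=quad(c); w=onplane("top",qb,14)[:,:2]; bk=w[np.argsort(w[:,1])[2:]]; print("back",bk.round(1).tolist(),"rel foot reader frame",(R.T@(bk.mean(0)-foot)).round(1))
plan([*far,150],1.62)
```

```text
plane [ 5.00000e-04 -1.30000e-03  9.47969e+01] n 3343 std 1.75 lean 0.0014 toward short 0.0012
plane [-1.10000e-03 -7.00000e-04  9.48172e+01] n 3347 std 1.75 lean 0.0013 toward short -0.0005
plane [ 3.00000e-04 -3.00000e-04  9.47862e+01] n 3347 std 1.69 lean 0.0004 toward short 0.0004
plane [-1.0000e-04 -3.0000e-04  9.4806e+01] n 3341 std 1.73 lean 0.0003 toward short 0.0001
plane [-6.00000e-04 -6.00000e-04  9.47823e+01] n 3343 std 1.75 lean 0.0008 toward short -0.0002
[-2.00000e-04 -6.00000e-04  9.47977e+01]
[529.4935826  -11.88498601] 0.055220397671769464 foot [465.16965108  64.68153301] far [593.81751413 -88.45150502] [[2.3, -2.6], [2.4, 2.9], [-2.7, 2.0], [-2.1, -2.3]] farpx [[358.5022854  186.99004894]]
back [[439.4, 147.8], [477.9, 148.4]] rel foot reader frame [-1.9 83.6]
t 11.60 pos [453.3 243.7 165.3] rot [-3.1398e+00  1.5000e-03  1.6242e+00] F [-0.6 -0.1  0.4] gw -0.1
 shift then turn: shift/25 [-13.56   4.9    0.62] turn/5deg [-0.02  0.02  0.05]  turn first: shift/25 [-13.54   4.96   0.61]
```

View pics/t7.png

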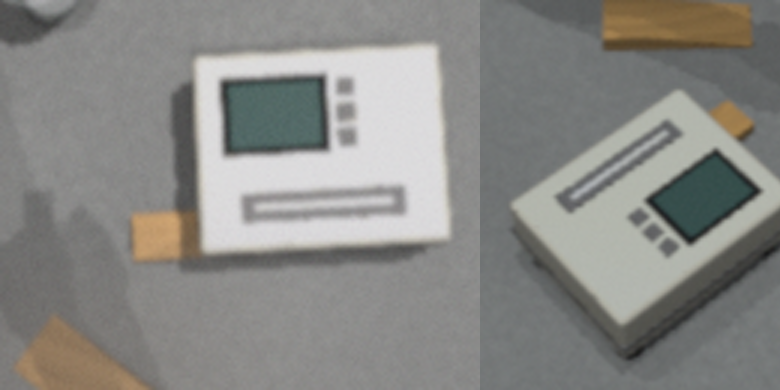

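The left panel shows the wedge with its back at crop (135–200, 212–260), tucked under the front-left corner. The foot stands 26.4 mm in from the thin edge, the lean is about 0.0006, and the reader has moved less than 1 mm. Now the far corner at (593.8, -88.5).

Call:
jog_arm(commands=[[0,-0.97,0.35,0,0,0,0],[0,-0.97,0.35,0,0,0,0],[0,-0.97,0.35,0,0,0,0],[0,-0.97,0.35,0,0,0,0],[0,-0.97,0.35,0,0,0,0],[0,-0.97,0.35,0,0,0,0],[0,-0.97,0.35,0,0,0,0],[0,-0.97,0.35,0,0,0,0],[0,-0.97,0.35,0,0,0,0],[0,-0.97,0.35,0,0,0,0],[0,-0.97,0.35,0,0,0,0],[0,-0.97,0.35,0,0,0,0]])

```text
t: 12.6
ee_pos: [574.2, -42.2, 165.3]
eef_rot: [-3.14, 0.0, 1.624]
ft_force: [0.8, 0.7, 0.6]
grip_width: -0.3
```

Call:
jog_arm(commands=[[0,-0.97,0.35,0,0,0,0],[0,-0.95,0.35,0,0,0,0],[0,0,0,0.8,0,0,0],[0,0,0,0.8,0,0,0],[0,0,0,0,0,0,0],[0,0,0,0,0,0,0]])

```text
t: 13.1
ee_pos: [593.2, -87.8, 124.9]
eef_rot: [-3.137, -0.0, 1.624]
ft_force: [0.0, 0.0, 0.7]
grip_width: -0.0
```

Run:
```python
from m import *
plan([593.8,-88.5,100],1.62)
```

```text
t 13.10 pos [593.2 -87.8 124.9] rot [-3.1375 -0.      1.6239] F [0.  0.  0.7] gw -0.0
 shift then turn: shift/25 [-0.03  0.03  1.  ] turn/5deg [-0.05 -0.    0.04]  turn first: shift/25 [-0.03  0.02  1.  ]
```

Call:
jog_arm(commands=[[0,0,0,0.4,0,0,0],[0,0,0,0.4,0,0,0],[0,0,0,0.2,0,0,0],[0,0,0,0.06,0,0,0],[0,0,0,0.04,0,0,0],[0,0,0,0,0,0,0]])

```text
t: 13.6
ee_pos: [594.5, -87.8, 99.1]
eef_rot: [3.142, 0.0, 1.624]
ft_force: [0.3, -0.0, 0.2]
grip_width: -0.2
```

Call:
jog_arm(commands=[[0,0,0,0.03,0,0,0],[0,0,0,0.02,0,0,0],[0,0,0,0,0,0,0]])

```text
t: 13.85
ee_pos: [594.6, -87.8, 98.0]
eef_rot: [3.141, -0.0, 1.624]
ft_force: [-0.7, -0.7, -0.8]
grip_width: 0.1
```

Call:
jog_arm(commands=[[0,0,0,0.03,0,0,0],[0,0,0,0.03,0,0,0],[0,0,0,0.03,0,0,0],[0,0,0,0,0,0,0]])

```text
t: 14.18
ee_pos: [594.4, -87.8, 95.4]
eef_rot: [-3.141, -0.0, 1.624]
ft_force: [-0.3, -0.2, 0.7]
grip_width: 0.1
```

Call:
jog_arm(commands=[[0,0,0,0.03,0,0,0],[0,0,0,0.02,0,0,0],[0,0,0,0,0,0,0]])

```text
t: 14.43
ee_pos: [594.5, -87.9, 94.3]
eef_rot: [3.141, -0.0, 1.624]
ft_force: [-0.8, -0.7, 0.9]
grip_width: -0.0
```

Call:
jog_arm(commands=[[0,0,0,0.02,0,0,0],[0,0,0,0,0,0,0],[0,0,0,0,0,0,0]])

```text
t: 14.68
ee_pos: [594.6, -88.0, 94.2]
eef_rot: [3.141, -0.0, 1.624]
ft_force: [-1.6, 0.1, 4.9]
grip_width: 0.0
```

Call:
jog_arm(commands=[[0,0,0,0.02,0,0,0],[0,0,0,0,0,0,0],[0,0,0,0,0,0,0]])

```text
t: 14.93
ee_pos: [594.7, -88.0, 94.1]
eef_rot: [3.141, -0.0, 1.624]
ft_force: [-2.9, -0.6, 9.6]
grip_width: 0.0
```

Call:
jog_arm(commands=[[0,0,0,-0.015,0,0,0],[0,0,0,0,0,0,0],[0,0,0,0,0,0,0],[0,0,0,0,0,0,0],[0,0,0,0,0,0,0],[0,0,0,0,0,0,0]])

```text
t: 15.43
ee_pos: [594.6, -87.9, 94.2]
eef_rot: [3.141, -0.0, 1.624]
ft_force: [-2.4, 0.5, 7.9]
grip_width: -0.1
```

Run:
```python
from m import *
o=robot.get_obs(); print(o["ft_force"],o["ee_pos"])
im,d=robot.camera("top"); cv2.imwrite("pics/t8.png",cv2.resize(im[165:295,220:400],None,fx=4,fy=4,interpolation=2))
s,ds=robot.camera("scene"); cv2.imwrite("pics/s8.png",cv2.resize(s[130:260,250:400],None,fx=4,fy=4,interpolation=2))
```

```text
[-2.44336804  0.4792373   7.87152608] [594.61253226 -87.93097674  94.15447019]
```

View pics/t8.png

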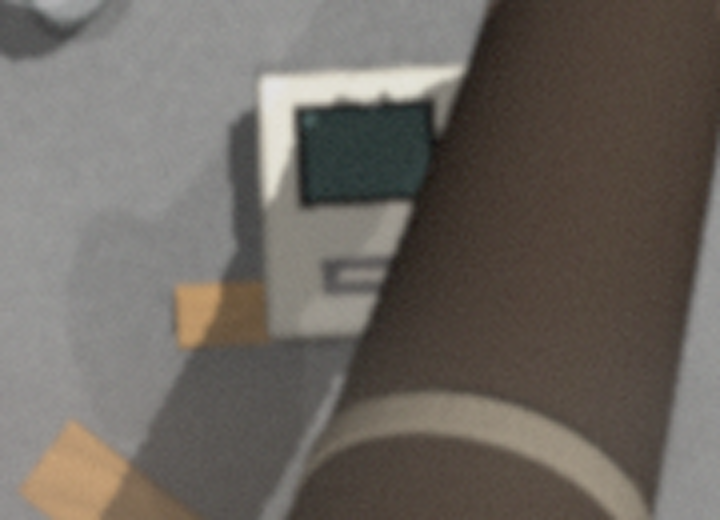

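View pics/s8.png

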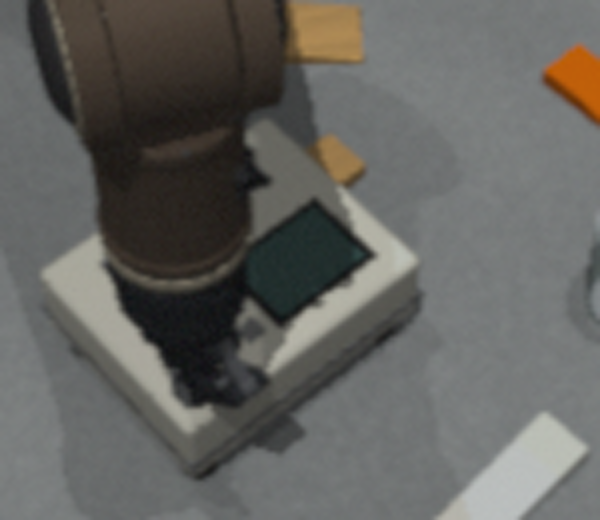

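Pressing at the back-right corner with about 5–10 N, the top stays at 94.2 mm and the wedge is unmoved. I'll lift off, clear the view and verify.

Call:
jog_arm(commands=[[0,0,0,-0.1,0,0,0],[0,0,0,-0.5,0,0,0],[0,0,0,-1,0,0,0],[0,0,0,-1,0,0,0],[0,0,0,-1,0,0,0],[0,-0.9,0,-0.5,0,0,0],[0,-0.9,0,0,0,0,0],[0,-0.9,0,0,0,0,0],[0,-0.9,0,0,0,0,0],[0,-0.9,0,0,0,0,0],[0,-0.9,0,0,0,0,0],[0,-0.9,0,0,0,0,0]])

```text
t: 16.53
ee_pos: [602.8, -246.2, 196.9]
eef_rot: [3.141, 0.0, 1.624]
ft_force: [-0.0, 0.2, -0.7]
grip_width: 0.0
```

Call:
jog_arm(commands=[[0,0,0,0,0,0,0],[0,0,0,0,0,0,0],[0,0,0,0,0,0,0]])

```text
t: 16.78
ee_pos: [603.0, -244.4, 196.3]
eef_rot: [-3.142, -0.001, 1.624]
ft_force: [-0.2, 0.2, -0.2]
grip_width: -0.2
```

Run:
```python
from m import *
W=[]
for i in range(5):
    im,d=robot.camera("top"); W.append(tilt(im,d))
print(np.mean(W,0).round(4)); cv2.imwrite("pics/t9.png",im)
q=quad(big(reader_mask(im,(270,165,385,270)))); t,y,R,res,P=readerpose("top",q,0.0); foot=t+R@[-60,80]
hsv=cv2.cvtColor(im,cv2.COLOR_BGR2HSV); m=cv2.inRange(hsv,(8,60,60),(24,230,255)); k=np.zeros_like(m); k[225:258,240:290]=m[225:258,240:290]
w=onplane("top",quad(big(k)),14)[:,:2]; bk=w[np.argsort(w[:,1])[2:]]; print(t,y,"back rel foot",(R.T@(bk.mean(0)-foot)).round(1)); o=robot.get_obs(); print(o["t"],o["ft_force"],o["ee_pos"])
```

```text
plane [-2.00000e-03 -1.80000e-03  9.48294e+01] n 2167 std 1.73 lean 0.0027 toward short -0.0005
plane [-1.60000e-03 -2.20000e-03  9.48842e+01] n 2149 std 1.73 lean 0.0027 toward short 0.0
plane [-3.00000e-04 -1.90000e-03  9.48975e+01] n 2143 std 1.69 lean 0.0019 toward short 0.0009
plane [-3.50000e-03 -3.00000e-03  9.48904e+01] n 2157 std 1.74 lean 0.0046 toward short -0.001
plane [-1.70000e-03 -8.00000e-04  9.48204e+01] n 2154 std 1.73 lean 0.0019 toward short -0.0009
[-1.80000e-03 -1.90000e-03  9.48644e+01]
[528.51712952  17.96029513] -0.12405805409217842 back rel foot [-25.   40.6]
17.0333 [ 0.14364847 -0.20964765  0.44353534] [ 603.1633109  -243.94903327  196.26321189]
```

View pics/t9.png

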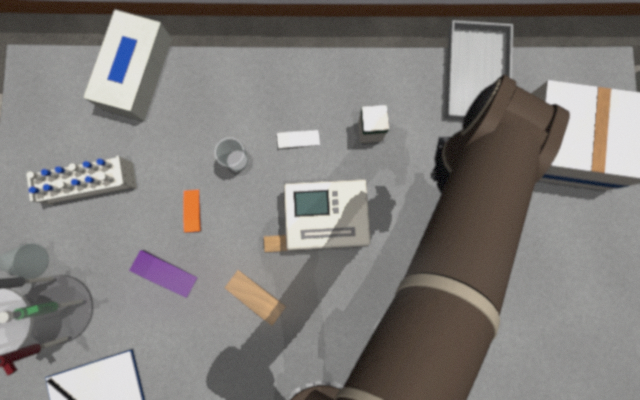

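The arm's shadow cuts the reader mask (pixels 335–370, 190–248), so that pose fit is invalid. I'll refit with a lower brightness limit.

Run:
```python
from m import *
im=cv2.imread("pics/t9.png")
g=im.min(2); print("shadow case",g[240,350],g[235,365],"bench",g[260,350],g[215,372],g[215,378],g[190,275])
m=np.zeros_like(g); m[165:270,270:385]=((g>125)*255).astype(np.uint8)[165:270,270:385]
m=cv2.morphologyEx(m,cv2.MORPH_OPEN,np.ones((5,5)))
q=quad(big(m)); t,y,R,res,P=readerpose("top",q,0.0); foot=t+R@[-60,80]; print(q.round(1).tolist(),t,y,res.round(1).tolist())
hsv=cv2.cvtColor(im,cv2.COLOR_BGR2HSV); k0=cv2.inRange(hsv,(8,60,60),(24,230,255)); k=np.zeros_like(k0); k[225:258,240:290]=k0[225:258,240:290]
w=onplane("top",quad(big(k)),14)[:,:2]; bk=w[np.argsort(w[:,1])[2:]]; print("back",bk.round(1).tolist(),(R.T@(bk.mean(0)-foot)).round(1))
old=cv2.imread("t7raw.png"); d=cv2.absdiff(old,im);
```

```text
shadow case 146 147 bench 104 91 88 149
[[386.2, 165.0], [370.3, 268.4], [270.0, 234.5], [270.0, 165.0]] [543.72673296  -5.5067411 ] -0.12946559854965925 [[2.3, 18.9], [-51.5, -19.8], [37.7, -41.2], [11.5, 42.1]]
back [[440.7, 147.8], [477.5, 148.4]] [-43.7  61.4]
```

Run:
```python
from h import *
a=cv2.cvtColor(cv2.imread("t7raw.png"),6); b=cv2.cvtColor(cv2.imread("pics/t9.png"),6)
for nm,(x0,y0,x1,y1) in {"case left-top corner":(276,175,300,200),"screen":(290,186,326,222),"case left-front corner":(280,236,300,258),"wedge back":(257,232,276,256),"beaker":(210,135,250,175),"carton":(355,100,390,145)}.items():
    t=cv2.resize(a[y0:y1,x0:x1],None,fx=8,fy=8,interpolation=2); s=cv2.resize(b[y0-4:y1+4,x0-4:x1+4],None,fx=8,fy=8,interpolation=2)
    r=cv2.matchTemplate(s,t,cv2.TM_CCOEFF_NORMED); _,v,_,p=cv2.minMaxLoc(r); print(nm,"score %.3f"%v,"shift px",p[0]/8-4,p[1]/8-4)
```

```text
case left-top corner score 0.999 shift px 0.0 0.0
screen score 0.998 shift px 0.0 0.0
case left-front corner score 0.999 shift px 0.0 0.0
wedge back score 0.904 shift px 0.25 -0.125
beaker score 0.997 shift px 0.0 0.0
carton score 0.998 shift px 0.0 0.0
```

Nothing moved through the press, the reader is level, and the arm is clear. Handing in.

```bash
python3 -c "
from cell import robot
print(robot.hand_in())"
```

```text
the job is handed in; nothing more can be done
None
```

The reader now stands level on the wedge, and it stayed level when I pressed the opposite corner. I handed the job in at about 17 s with the arm clear of everything.

**What I did:**
- **Aligning the wedge:** I nudged the small beech wedge about 15 mm sideways with the open jaws, so that it lined up with the short foot.
- **Pushing it in:** I pushed its back face with the shut fingertips until the foot stood about 26 mm in from the thin edge. The readings between push steps reached about 3 N.
- **Press check:** I pressed down above the back-right foot with 5 to 10 N, ending near 8 N. That is somewhat above the 5 N asked. The top stayed at about 94.2 mm.

**Last checks:**
- **Lean:** it went from 0.073 rad to about 0.0006 rad before the press. Afterwards it read about 0.0026 rad overall, with none towards the short foot. That last reading is less certain, because the arm's shadow hid about a third of the top.
- **Positions:** image comparison before and after the press showed no movement of the reader, beaker or carton. The wedge matched to within 0.25 px (about 0.7 mm), in changed shadow. I did not check the bottle this way, but the arm stayed well clear of it.
- **Failed check:** the final fits of the reader's outline failed because of the shadow. I discarded them and used the image comparison instead.

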